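# Take the forgotten screwdriver out of the computer case

## Task

A long screwdriver was left inside the slim computer case, half under its fixed cover. Reach in through the open hatch, tilt it so that it comes out handle first, and draw it right out without forcing anything against the case or disturbing the tape roll, printed gear and marker beside it. Finish holding the screwdriver still in the gripper, every part of it at least 5 cm higher than the case's cover; do not put it down or let go.

Things in the scene. Friction and masses are not known exactly. Their poses are not given: they have to be found in the camera images.
- pc_case: Slim grey sheet-metal computer case, fixed to the desk, 230 long (own x) x 160 wide (own y) x 60 high, origin at the centre of its underside, z up; +x points away from the robot. Walls 3 thick, inside floor (green board) 5 above the desk. The 2 thick top (58 to 60 above the desk) is a fixed cover from x = -115 to 0; an open hatch follows. Low parts up to 27 high stand inside along the side walls, |y| over 66.
- hatch_centre (a point): Centre of the open hatch, level with the top of the cover (60 above the desk), 52.5 from the case origin along x; axes as the case. The hatch is 105 long (case x = 0 to +105) and 120 wide (y = -60 to +60), bordered by the cover at x = 0, a lip 10 wide at the +x end and lips 20 wide at the sides.
- long_screwdriver: Screwdriver lying loose on the floor in the case, 199 long (own y), 65 g, balanced within its handle. Handle 26 wide, 25 high, y = +9 to +99; shaft 6 thick from there to the tip at y = -99; its axis 12.5 above the origin. Origin: mid-length, on the underside. Its +y (handle) points roughly along the case's +x: the handle lies below the hatch, the shaft below the cover.
- driver_tip (a point): Tip of the shaft, on the screwdriver's axis.
- driver_handle_end (a point): End of the handle, on the screwdriver's axis.
- tape_roll: Bystander: roll of black tape lying flat beside the case, 66 across, 19 high, origin at the centre of the underside.
- print_gear: Bystander: orange printed gear lying flat beside the case, 49 across, 16 high, origin at the centre of the underside.
- marker_blue: Bystander: marker pen lying beside the case, 131 long along its own y, 14 thick, origin at the centre of the underside.

How it is judged:
On the way:
1. the handle stands out above the case while the tip is still inside under the cover (height (world z) of driver_handle_end above 0.075 m and z of driver_tip in the frame of pc_case below 0.057 m and x of driver_tip in the frame of pc_case below 0 m and contact force between the fingers and long_screwdriver above 0.5 N), for 0.1 s.
At the end, for the whole second after the job is handed in: The screwdriver is held in the fingers, tip, middle and handle end all more than 110 mm above the desk (50 mm above the cover), not touching the case and still (under 30 mm/s and 0.3 rad/s) (height (world z) of each of driver_tip, driver_handle_end, long_screwdriver above 0.11 m and contact force between the fingers and long_screwdriver above 0.5 N and contact force between long_screwdriver and pc_case below 0.1 N and linear speed of long_screwdriver below 0.03 m/s and angular speed of long_screwdriver below 0.3 rad/s); the arm keeps its last pose, push and grip.
It fails at once if the tape roll is moved more than 20 mm (distance of tape_roll from where it was at the start of the episode above 0.02 m).
It fails at once if the print gear is moved more than 20 mm (distance of print_gear from where it was at the start of the episode above 0.02 m).
It fails at once if the marker blue is moved more than 20 mm (distance of marker_blue from where it was at the start of the episode above 0.02 m).
It fails at once if the screwdriver is forced against the case (over 30 N) (contact force between long_screwdriver and pc_case above 30 N).
It fails at once if the robot pushes on the case with over 40 N (contact force between any of the arm, the fingers and pc_case above 40 N).
It also fails if it takes over 35 s, if anything falls off the work surface, if the arm or the gripper's body presses on something with over 40 N, if the wrist force passes 120 N, or if a joint passes its speed limit or range.

## Robot

A 6-joint arm with a two-finger parallel gripper is mounted at the origin on a cart in front of the work surface, level with it; the furniture and walls round the work are solid. World frame = base frame: x ahead of the robot, y to its left, z up, the work surface at z = 0. Lengths are in m, angles in rad, forces in N, time in s.
With the tool pointing down it reaches from about 0.325 to 0.9 m from the base axis. Payload 6.1 kg.
Tool frame: the origin (TCP) lies between the finger pads; the fingertips stand 8 mm ahead of it and the grasp point (between the pads) lies 11 mm behind it; z points along the fingers, y is the line along which they close (so a half turn about z gives the same grasp; the last joint's range is limited). The gripper opens to 85 mm and grips with 20 to 120 N. Pads are 22 mm wide; open, the fingers measure 114 mm over their backs; the gripper's body (76 mm by 85 mm) begins 54 mm behind the grasp point. The pads swing forward as they close: fully open they stand 13 mm farther back than shut.
Start: joints at [-1.262, 0.22, 1.526, -0, 1.395, -0.126], TCP at [0.263, -0.567, 0.239] pointing down, gripper open.
Joint ranges: [-2.98, 2.98], [-0.91, 2.08], [0.09, 2.57], [-1.24, 4.39], [0.2, 2.65], [-2.68, 2.68]. Speed limits (rad/s): [2.57, 2.57, 3.01, 3.14, 3.14, 3.14].

## Interface

Orientations are given as a rotation vector (axis times angle).
In Python, from station import sensors, vision, hand_in, finder gives the robot as it stands.
- The arm moves only by the tool servo_tool, never from a script. Its argument "moves" is a list of rows, each a list of 5 numbers: the shift along the tool's x, y, z in m, then the turn about the tool's z in degrees, then the finger opening in m, from 0 to 0.0854. In form: [[tx, ty, tz, roll, jaw], ...]. A call has 1 to 8 rows; each row shifts and turns the commanded pose from where the row before left it, along the tool's axes as they then stand; what a row does not reach is not made up. A row lasts 1/8 s, in which the tool goes at most 62.5 mm and 10.7 degrees, less where a joint would pass 70% of its speed; a pose out of reach is approached as far as the arm can. A call with a gripper value outside its range is refused whole. The fingers move at their own pace and stop on an object; "newtons" is the grip in N (left out, the last holds). Time passes only in rows, so rows that do not move let the fingers close. It gives the time, the measured TCP pose, the force, the opening and the grip force at its end, in the units of the state.
- sensors.observe(): the state, without advancing time (a new reading comes with each control period).
- vision.camera(name): name is "scene" or "top" or "wrist"; returns a dict with "img" (480x640x3 uint8, red, green, blue), "range_z" (480x640 float32, m along the optical axis (not along the pixel's ray), 0 where there is no reading), "fx", "fy", "cx", "cy" (pixels), "cam_to_world" (4x4, takes a point from camera to world coordinates); the wrist camera has in their place "mount" (4x4, takes a point from camera to tool coordinates, whose origin is the TCP and whose axes are the flange's). Camera axes: x right, y up, looking along -z (the intrinsics and any distortion apply to the point x, -y, -z); pixel columns grow to the right and rows downward; lengths in m; the calibration is good to about 2 mm. A picture is of the moment at which its call begins: read the wrist's pose just before it.
- hand_in(): hands the job in; it is judged then, once.
Trained networks look in a picture, given as the dict that the camera call returned (one of the last four; its "shot" number tells which), for a name from the list of things; names that differ only in an ending like _2 or _b are one class to them, and where a whole thing is asked for, a point or a joint stands for the part that bears it (a point fixed in the world has none). Each returns a list of dicts, best first, with "score" (0 to 1); they miss things now and then, are a little off and sometimes report something else, mostly with a low value. They report only what shows in the picture. A call takes as long as a camera call.
- finder.cut_out(label, picture): "mask" (480x640 bool, what is visible of it) and "rect" ([centre column, centre row, width, height] in pixels, round what is visible of it).
The state is a dict: "time_s": time; "joint_pos": joint angles; "joint_vel": joint speeds; "joint_efforts": joint torques, N m; "ee_pos": TCP position; "tool_rot": TCP orientation; "force": force on the tool from outside, world axes, zero at the start; "ft_torque": the same for the moment, N m; "gripper_width": opening from 0.0 (shut) to 1.0 (fully open); "grip_force": force on a finger pad.
Only numpy, scipy, OpenCV 4.12 (cv2) and the standard library are available. Lean on these libraries where they do the work, as an engineer would, in place of code of your own. Each camera call takes 0.05 s, during which the arm holds its last target. There are 200 camera calls.

## Working session

There is one attempt and no reset: what is moved stays moved. The work goes in short steps, Python scripts to look and compute and a tool call to move; the robot and the scene stay as the last step left them, time stands still between calls to the robot, and variables do not carry over. Pictures are saved under pics/ and viewed, at most 10 in all, crops included, and the job is handed in when it is done.

Besides the shell and the picture viewer there is one more tool, called after "Request:" as name([rows], argument=value, ...), one row to a line, values as JSON. servo_tool: Moves the arm, as the interface text tells. Its arguments: {"type":"object","properties":{"moves":{"type":"array","items":{"type":"array","items":{"type":"number"}}},"newtons":{"type":"number"}},"required":["moves"]}

```bash
mkdir -p pics; cat > h.py <<'E'
import numpy as np, cv2
from scipy.spatial.transform import Rotation as R
from station import sensors, vision, hand_in, finder
def pts(p, mask, T=None):
    v,u=np.nonzero(mask&(p["range_z"]>0)); d=p["range_z"][v,u]
    c=np.c_[(u-p["cx"])/p["fx"]*d,-(v-p["cy"])/p["fy"]*d,-d,np.ones(len(d))]
    return (c@(p["cam_to_world"] if T is None else T).T)[:,:3]
def save(p,n): cv2.imwrite(f"pics/{n}.png",p["img"][:,:,::-1])
E
python3 - <<'E'
from h import *
s=sensors.observe(); print({k:np.round(v,3) for k,v in s.items()})
for cam in ["top","scene"]:
    p=vision.camera(cam); save(p,cam); print(cam,[k for k in p], np.round(p["cam_to_world"],3).tolist())
    for n in ["pc_case","long_screwdriver","tape_roll","print_gear","marker_blue"]:
        r=finder.cut_out(n,p)
        for q in r[:1]:
            P=pts(p,q["mask"]); 
            if len(P)<10: continue
            c=P[:,:2]-np.median(P[:,:2],0); w,v=np.linalg.eigh(np.cov(c.T))
            box=cv2.minAreaRect((P[:,:2]*1000).astype(np.float32))
            print(n,round(q["score"],2),np.round(q["rect"]),"med",np.round(np.median(P,0),3),"z",np.round(np.percentile(P[:,2],[2,50,98]),3),"box",np.round(box[0]),np.round(box[1]),round(box[2],1),"ax",np.round(v[:,1],3))
E
```

```text
{'time_s': np.float64(0.0), 'joint_pos': array([-1.262,  0.221,  1.528,  0.   ,  1.395, -0.126]), 'joint_vel': array([ 0.   , -0.001, -0.001, -0.   ,  0.001,  0.001]), 'joint_efforts': array([ 1.0000e-03, -4.9690e+01, -3.8939e+01, -0.0000e+00,  1.1000e-02,
       -0.0000e+00]), 'ee_pos': array([ 0.263, -0.566,  0.238]), 'tool_rot': array([-3.066, -0.677,  0.   ]), 'force': array([-0.126,  0.371,  0.689]), 'ft_torque': array([ 0.07 , -0.017,  0.004]), 'grip_force': np.float64(0.0), 'gripper_width': np.float64(1.002)}
top ['img', 'range_z', 'fx', 'fy', 'cx', 'cy', 'cam_to_world', 'shot'] [[-0.013, 0.994, -0.106, 0.41], [-0.999, -0.017, -0.032, 0.033], [-0.034, 0.106, 0.994, 0.894], [0.0, 0.0, 0.0, 1.0]]
pc_case 0.79 [340. 222. 128. 160.] med [0.507 0.039 0.059] z [0.003 0.059 0.063] box [522.  37.] [174. 249.] 81.0 ax [-0.987  0.158]
long_screwdriver 0.92 [344. 195.  16.  56.] med [0.57  0.032 0.027] z [0.019 0.027 0.032] box [566.  31.] [26. 91.] 85.3 ax [-0.993  0.119]
tape_roll 0.97 [255. 196.  44.  42.] med [0.567 0.178 0.019] z [0.003 0.019 0.022] box [567. 177.] [66. 64.] 82.3 ax
[... 467 characters left out ...]
 0.0, 0.0, 1.0]]
pc_case 0.81 [298. 282. 178. 129.] med [0.488 0.07  0.053] z [0.002 0.053 0.06 ] box [537.  -3.] [238. 297.] 80.2 ax [-0.925  0.379]
long_screwdriver 0.7 [266. 267.  39.  24.] med [0.573 0.04  0.025] z [0.01  0.025 0.03 ] box [551.  44.] [ 61. 110.] 53.6 ax [-0.984  0.177]
tape_roll 0.94 [221. 334.  43.  41.] med [0.562 0.184 0.017] z [0.    0.017 0.019] box [565. 179.] [66. 68.] 36.3 ax [-0.585  0.811]
print_gear 0.69 [266. 268.  38.  26.] med [0.574 0.04  0.025] z [0.011 0.025 0.03 ] box [570.  41.] [ 55. 132.] 44.5 ax [-0.984  0.179]
marker_blue 0.75 [399. 273.  23.  14.] med [ 0.379 -0.051  0.01 ] z [-0.001  0.01   0.014] box [380. -53.] [16. 36.] 77.4 ax [-0.968  0.253]
```

```bash
python3 - <<'E'
from h import *
a=cv2.imread("pics/top.png")[110:320,210:480]; b=cv2.imread("pics/scene.png")[190:400,170:440]
cv2.imwrite("pics/c.png",np.hstack([cv2.resize(a,(400,311),interpolation=2),cv2.resize(b,(400,311),interpolation=2)]))
p=vision.camera("top"); P=pts(p,np.ones((480,640),bool))
m=(P[:,2]>.052)&(P[:,2]<.068)&(abs(P[:,0]-.52)<.2)&(abs(P[:,1]-.04)<.12)
q=P[m]
b=cv2.minAreaRect((q[:,:2]*1000).astype(np.float32)); print("case top",b,np.median(q[:,2]))
th=np.deg2rad(b[2]-90 if b[2]>45 else b[2]); c=np.array(b[0])/1000
Rm=np.array([[np.cos(th),-np.sin(th)],[np.sin(th),np.cos(th)]]); l=(q[:,:2]-c)@Rm
print("th",np.rad2deg(th),"ext",np.percentile(l,[.5,99.5],axis=0))
mm=abs(l[:,1])<.04; h=np.histogram(l[mm,0],np.arange(-.12,.13,.01)); print(h[0])
mm=(l[:,0]>.02)&(l[:,0]<.09); print(np.histogram(l[mm,1],np.arange(-.09,.1,.01))[0])
r=finder.cut_out("long_screwdriver",p)[0]; H=pts(p,r["mask"]); H=H[H[:,2]>.012]; L=(H[:,:2]-c)@Rm
print("handle in case: x",np.percentile(L[:,0],[1,99]),"y",np.percentile(L[:,1],[1,99]))
for lo in np.arange(-.01,.12,.015):
    k=(L[:,0]>=lo)&(L[:,0]<lo+.015)
    if k.sum()>3: print(round(lo,3),k.sum(),L[k,1].min(),L[k,1].max(),np.median(H[k,2]))
E
```

```text
case top ((514.9866943359375, 36.81315612792969), (160.4082489013672, 230.3914794921875), 80.81543731689453) 0.06003967652821124
th -9.184562683105469 ext [[-0.11443645 -0.07964609]
 [ 0.11369458  0.07910678]]
[189 361 360 356 353 358 353 350 350 354 344 339   0   0   0   0   0   0
   0   0   0   0 180 158]
[  5 303 296   0   0   0   0   0   0   0   0   0   0   0   7 295 284   1]
handle in case: x [0.0080099  0.09541843] y [-0.007682    0.01673664]
0.005 100 -0.007429314828580005 0.012229953721508858 0.025206804236219127
0.02 130 -0.008276740912799445 0.013883483421886509 0.02752573505169198
0.035 133 -0.007657492625385426 0.014019260128740068 0.027217591306166078
0.05 140 -0.008000686387201597 0.015808331160121095 0.027372723251987918
0.065 147 -0.008031424044825815 0.017603150969643377 0.028508279298829042
0.08 145 -0.0076990011480017485 0.017823465006214977 0.02852427811195124
0.095 12 -0.0006114952951336443 0.013797076725226934 0.026286678894950788
```

View pics/c.png

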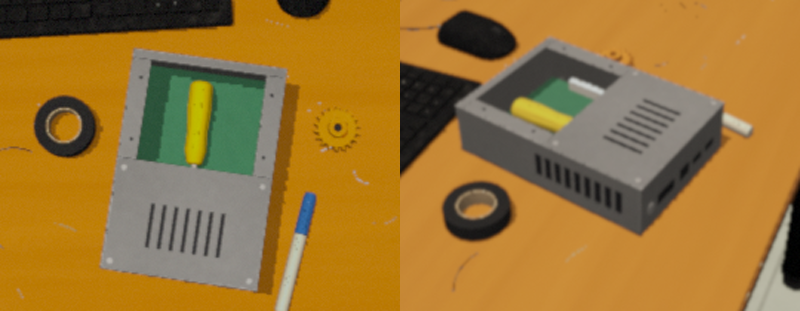

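Request:
servo_tool([
  [0, 0, 0, 8, 0.055],
  [0, 0, 0, 8, 0.055],
  [0, 0, 0, 8, 0.055],
  [0, 0, 0, 8, 0.055],
  [0.018, -0.045, 0, 0, 0.055],
  [0.018, -0.045, 0, 0, 0.055],
  [0.018, -0.045, 0, 0, 0.055],
  [0.018, -0.045, 0, 0, 0.055],
], newtons=25)

```text
time_s: 1.7
ee_pos: [0.3575, -0.3958, 0.2395]
tool_rot: [3.135, -0.195, 0.001]
force: [0.5, -0.4, 0.1]
gripper_width: 0.647
grip_force: 0.0
```

Request:
servo_tool([
  [0.018, -0.045, 0, 0, 0.055],
  [0.018, -0.045, 0, 0, 0.055],
  [0.018, -0.045, 0, 0, 0.055],
  [0.018, -0.045, 0, 0, 0.055],
  [0.018, -0.045, 0, 0, 0.055],
  [0.018, -0.045, 0, 0, 0.055],
  [0.018, -0.045, 0, 0, 0.055],
  [0.018, -0.045, 0, 0, 0.055],
])

```text
time_s: 2.7
ee_pos: [0.545, -0.0561, 0.2396]
tool_rot: [3.135, -0.194, 0.001]
force: [0.4, -1.3, -0.1]
gripper_width: 0.641
grip_force: 0.0
```

Request:
servo_tool([
  [0.014, -0.03, 0, 0, 0.055],
  [0.014, -0.03, 0, 0, 0.055],
  [0.014, -0.03, 0, 0, 0.055],
  [0, 0, 0, 0, 0.055],
  [0, 0, 0, 0, 0.055],
])

```text
time_s: 3.32
ee_pos: [0.5967, 0.0262, 0.2391]
tool_rot: [3.135, -0.194, -0.001]
force: [-0.6, -0.2, -0.1]
gripper_width: 0.645
grip_force: 0.0
```

```bash
python3 - <<'E'
from h import *
s=sensors.observe(); p=vision.camera("wrist"); save(p,"w1")
T=np.eye(4); T[:3,:3]=R.from_rotvec(s["tool_rot"]).as_matrix(); T[:3,3]=s["ee_pos"]
print(np.round(s["ee_pos"],4),np.round(s["tool_rot"],3))
q=finder.cut_out("long_screwdriver",p)[0]; print(q["score"],q["rect"])
P=pts(p,q["mask"],T@p["mount"]); P=P[(P[:,2]>.014)&(P[:,2]<.04)]
b=cv2.minAreaRect((P[:,:2]*1000).astype(np.float32)); print(b, np.percentile(P[:,2],[2,50,98]))
t=(P-s["ee_pos"])@T[:3,:3]; print("tool x",np.percentile(t[:,0],[.5,99.5]))
for lo in np.arange(-.09,.04,.015):
    k=(t[:,0]>=lo)&(t[:,0]<lo+.015)
    if k.sum()>20: print(round(lo,3),k.sum(),np.percentile(t[k,1],[1,99]),P[k,2].max())
E
```

```text
[0.5967 0.0262 0.2391] [ 3.135e+00 -1.940e-01 -1.000e-03]
0.69 [318.8, 251.2, 29.1, 130.8]
((553.79443359375, 34.945411682128906), (24.62323570251465, 115.65684509277344), 83.34814453125) [0.01906974 0.0270874  0.03030924]
tool x [-0.09878318  0.01415922]
-0.09 67 [-0.00576612 -0.00025195] 0.0239419508526853
-0.075 270 [-0.0127857  0.0068982] 0.02985151150975346
-0.06 399 [-0.01367505  0.00783504] 0.029864649658711218
-0.045 398 [-0.01425462  0.00773231] 0.02990653139089261
-0.03 461 [-0.01589446  0.00851704] 0.030955657495783273
-0.015 496 [-0.01577146  0.00844406] 0.03155271005270022
0.0 522 [-0.01555756  0.00838167] 0.031085115069929115
```

View pics/w1.png

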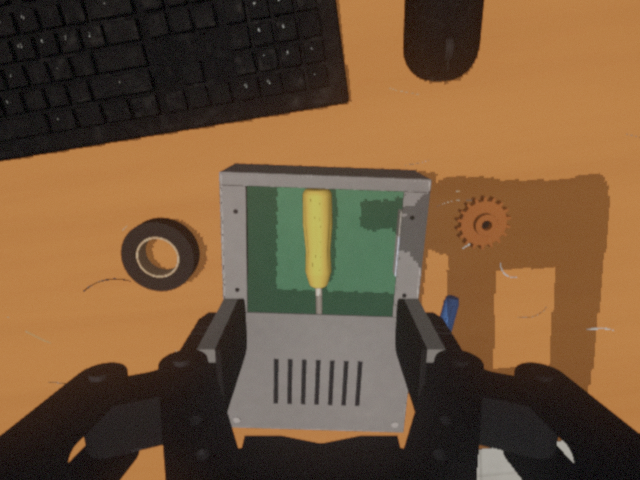

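Request:
servo_tool([
  [0, -0.0035, 0.04, 0, 0.055],
  [0, 0, 0.04, 0, 0.055],
  [0, 0, 0.04, 0, 0.055],
  [0, 0, 0.04, 0, 0.055],
  [0, 0, 0.03, 0, 0.055],
  [0, 0, 0.015, 0, 0.055],
  [0, 0, 0.012, 0, 0.055],
  [0, 0, 0, 0, 0.055],
])

```text
time_s: 4.42
ee_pos: [0.5974, 0.0297, 0.0223]
tool_rot: [3.136, -0.195, -0.0]
force: [0.6, -0.0, 0.4]
gripper_width: 0.647
grip_force: 0.0
```

Request:
servo_tool([
  [0, 0, 0.005, 0, 0.055],
  [0, 0, 0, 0, 0.01],
  [0, 0, 0, 0, 0.01],
  [0, 0, 0, 0, 0.01],
  [0, 0, 0, 0, 0.01],
  [0, 0, 0, 0, 0.01],
], newtons=25)

```text
time_s: 5.18
ee_pos: [0.5983, 0.0299, 0.0183]
tool_rot: [3.135, -0.194, 0.003]
force: [0.1, -0.0, 5.3]
gripper_width: 0.298
grip_force: 25.5
```

Request:
servo_tool([
  [0, 0, -0.006, 0, 0.01],
  [0, 0, -0.008, 0, 0.01],
  [0, 0, -0.008, 0, 0.01],
  [0, 0, -0.008, 0, 0.01],
  [0, 0, 0, 0, 0.01],
])

```text
time_s: 5.8
ee_pos: [0.5982, 0.0299, 0.0484]
tool_rot: [3.136, -0.194, 0.003]
force: [-0.2, 0.7, -1.7]
gripper_width: 0.299
grip_force: 24.8
```

```bash
cat > look.py <<'E'
from h import *
import sys
s=sensors.observe(); print(np.round(s["ee_pos"],4),s["force"].round(1),s["grip_force"])
c=np.array([.515,.037]); th=np.deg2rad(-9.18); Rm=np.array([[np.cos(th),-np.sin(th)],[np.sin(th),np.cos(th)]])
out=[]
for cam in ["top","scene"]:
    p=vision.camera(cam); out.append(p["img"])
    for q in finder.cut_out("long_screwdriver",p)[:1]:
        P=pts(p,q["mask"]); L=(P[:,:2]-c)@Rm; print(cam,round(q["score"],2),np.round(q["rect"]))
        for lo in np.arange(-.03,.3,.02):
            k=(L[:,0]>=lo)&(L[:,0]<lo+.02)
            if k.sum()>8: print(" x",round(lo+.01,2),k.sum(),"z",np.round(np.percentile(P[k,2],[10,50,90]),3))
a,b=out; a=cv2.resize(a[80:330,200:490],(400,345),interpolation=2); b=cv2.resize(b[130:380,170:460],(400,345),interpolation=2)
cv2.imwrite(f"pics/{sys.argv[1]}.png",np.hstack([a,b])[:,:,::-1])
E
python3 look.py l1
```

```text
[0.5982 0.0299 0.0484] [-0.2  0.7 -1.7] 24.80759561061859
top 0.51 [343. 184.  15.  14.]
 x 0.06 212 z [0.051 0.058 0.061]
 x 0.08 26 z [0.051 0.058 0.059]
scene 0.85 [275. 258.  41.  28.]
 x 0.0 40 z [0.048 0.052 0.054]
 x 0.02 161 z [0.044 0.053 0.057]
 x 0.04 165 z [0.044 0.053 0.057]
 x 0.06 181 z [0.043 0.054 0.058]
 x 0.08 43 z [0.05  0.057 0.058]
```

View pics/l1.png

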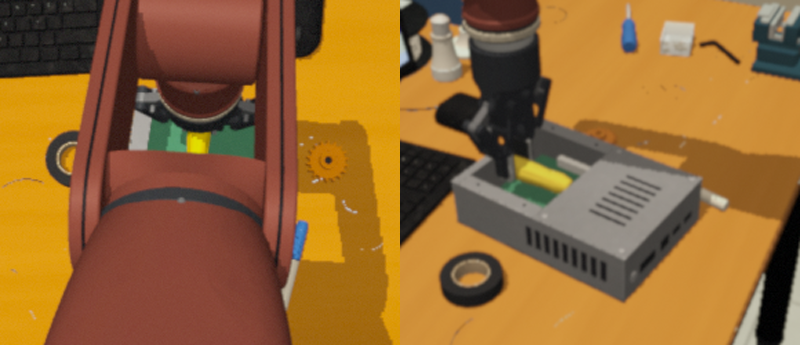

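Request:
servo_tool([
  [0.003, 0, -0.004, 0, 0.01],
  [0, 0, -0.004, 0, 0.01],
  [0, 0, -0.004, 0, 0.01],
  [0, 0, -0.004, 0, 0.01],
  [0, 0, -0.004, 0, 0.01],
  [0, 0, -0.004, 0, 0.01],
  [0, 0, 0, 0, 0.01],
], newtons=20)

```text
time_s: 6.88
ee_pos: [0.6009, 0.0297, 0.0719]
tool_rot: [-3.135, 0.194, -0.002]
force: [1.1, -0.2, -2.2]
gripper_width: 0.299
grip_force: 22.2
```

Request:
servo_tool([
  [0, 0, -0.004, 0, 0.01],
  [0, 0, -0.004, 0, 0.01],
  [0, 0, -0.004, 0, 0.01],
  [0, 0, 0, 0, 0.01],
])

```text
time_s: 7.38
ee_pos: [0.6011, 0.0295, 0.084]
tool_rot: [3.136, -0.194, 0.003]
force: [1.9, -0.3, -2.3]
gripper_width: 0.3
grip_force: 22.1
```

```bash
python3 look.py l2
```

```text
[0.6011 0.0295 0.084 ] [ 1.9 -0.3 -2.3] 22.109490036964417
top 0.84 [344. 181.  13.  24.]
 x 0.04 25 z [0.074 0.08  0.083]
 x 0.06 241 z [0.078 0.084 0.088]
 x 0.08 112 z [0.006 0.088 0.091]
scene 0.6 [273. 242.  46.  43.]
 x 0.0 28 z [0.056 0.058 0.06 ]
 x 0.02 189 z [0.06  0.067 0.074]
 x 0.04 182 z [0.066 0.075 0.08 ]
 x 0.06 209 z [0.071 0.081 0.087]
 x 0.08 101 z [0.077 0.089 0.092]
```

View pics/l2.png

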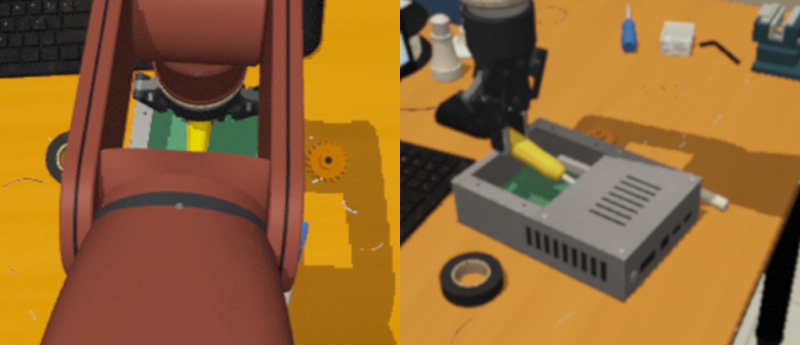

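Request:
servo_tool([
  [0.008, 0, 0, 0, 0.01],
  [0.012, 0, -0.003, 0, 0.01],
  [0.012, 0, -0.003, 0, 0.01],
  [0.012, 0, -0.003, 0, 0.01],
  [0.012, 0, -0.003, 0, 0.01],
  [0.012, 0, -0.003, 0, 0.01],
], newtons=25)

```text
time_s: 8.32
ee_pos: [0.6688, 0.0211, 0.0985]
tool_rot: [-3.136, 0.194, 0.0]
force: [0.6, -0.3, -0.7]
gripper_width: 0.297
grip_force: 26.0
```

Request:
servo_tool([
  [0.012, 0, -0.003, 0, 0.01],
  [0.012, 0, -0.003, 0, 0.01],
  [0.012, 0, -0.003, 0, 0.01],
  [0.012, 0, -0.003, 0, 0.01],
  [0.012, 0, -0.003, 0, 0.01],
  [0, 0, 0, 0, 0.01],
])

```text
time_s: 9.07
ee_pos: [0.7284, 0.0136, 0.1136]
tool_rot: [3.136, -0.194, 0.001]
force: [-0.6, 0.2, -0.6]
gripper_width: 0.298
grip_force: 26.0
```

```bash
python3 look.py l3
```

```text
[0.7284 0.0136 0.1136] [-0.6  0.2 -0.6] 26.01347655057907
scene 0.93 [230. 219.  86.  71.]
 x 0.04 19 z [0.06  0.062 0.064]
 x 0.06 38 z [0.064 0.066 0.069]
 x 0.08 39 z [0.07  0.073 0.075]
 x 0.1 47 z [0.075 0.078 0.081]
 x 0.12 50 z [0.08  0.083 0.087]
 x 0.14 132 z [0.087 0.094 0.101]
 x 0.16 159 z [0.093 0.102 0.106]
 x 0.18 193 z [0.096 0.108 0.113]
 x 0.2 142 z [0.104 0.116 0.12 ]
```

View pics/l3.png

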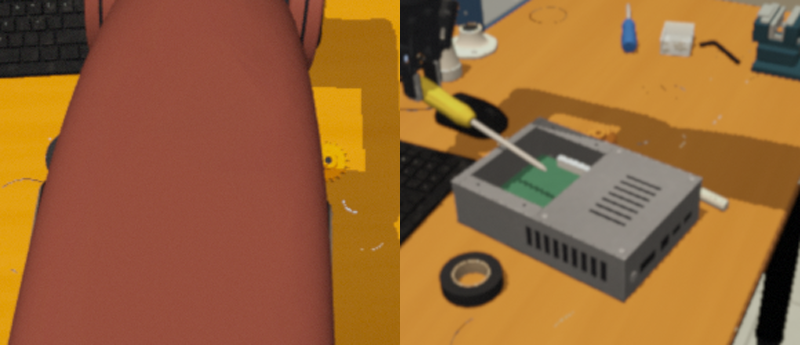

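The tip (about (545,168) in the right half of the picture) is clear of the cover, so I can lift straight up.

Request:
servo_tool([
  [0, 0, -0.01, 0, 0.01],
  [0, 0, -0.02, 0, 0.01],
  [0, 0, -0.02, 0, 0.01],
  [0, 0, -0.02, 0, 0.01],
  [0, 0, -0.02, 0, 0.01],
  [0, 0, -0.02, 0, 0.01],
  [0, 0, -0.01, 0, 0.01],
  [0, 0, 0, 0, 0.01],
], newtons=35)

```text
time_s: 10.28
ee_pos: [0.7279, 0.0138, 0.2345]
tool_rot: [3.136, -0.194, 0.003]
force: [0.6, -0.0, -0.7]
gripper_width: 0.292
grip_force: 38.8
```

Request:
servo_tool([
  [0, 0, 0, 0, 0.01],
  [0, 0, 0, 0, 0.01],
  [0, 0, 0, 0, 0.01],
  [0, 0, 0, 0, 0.01],
])

```text
time_s: 10.78
ee_pos: [0.7274, 0.0139, 0.233]
tool_rot: [-3.136, 0.194, 0.001]
force: [-0.7, -0.0, -0.7]
gripper_width: 0.295
grip_force: 38.8
```

```bash
python3 look.py l4
```

```text
[0.7274 0.0139 0.233 ] [-0.7 -0.  -0.7] 38.814759850502014
scene 0.91 [223. 150.  97.  74.]
 x 0.04 20 z [0.18  0.182 0.185]
 x 0.06 55 z [0.183 0.187 0.19 ]
 x 0.08 42 z [0.19  0.192 0.195]
 x 0.1 47 z [0.195 0.198 0.201]
 x 0.12 46 z [0.201 0.204 0.207]
 x 0.14 155 z [0.207 0.214 0.221]
 x 0.16 192 z [0.212 0.222 0.227]
 x 0.18 204 z [0.218 0.228 0.234]
 x 0.2 163 z [0.222 0.235 0.24 ]
 x 0.22 12 z [0.241 0.242 0.243]
```

Lowest visible point of the screwdriver is about 0.18 m up, and the grip is firm.

```bash
python3 -c "
from station import hand_in
print(hand_in())"
```

```text
the job is handed in; nothing more can be done
None
```

The screwdriver came out handle first and is held still in the gripper, its lowest point about 18 cm above the desk (12 cm above the cover); nothing was forced, and the job is handed in (no verdict came back).

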